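# Close the jar lid and hold a dip probe through its guide and port

### The job

Screw the round lid of the glass jar fully home (clockwise from above, by the bar on its top) so that its port comes under the guide on the pillar. Then lift the probe out of its post, lower it upright through the guide and on through the lid's port until its tip is well inside the jar, with its handle still clear above the guide, and finish while holding it still there; do not let go. Leave the flask, small bottle, dish, marker and tape roll where they are.

Things in the scene. Friction and masses are not known exactly. Their poses are not given: they have to be found in the camera images.
- station: Fixed base plate, 10 mm thick, with a glass jar (188 mm across), a pillar and a guide arm; it stands on the work surface at a varying place and yaw. Origin on the jar's axis at the work surface, z up, x from the jar's axis towards the guide (78 mm out) and the pillar (135 mm out, top 142 mm high). The jar's inner floor is at z = 14 mm.
- guide_mouth (a point): Centre of the upper rim of the guide, a fixed upright steel bushing 30 mm long at the end of the pillar's arm: 148 mm above the work surface, funnel 26 mm across at the top narrowing over 12 mm to a bore of 14 mm, 32 mm over its outside; its lower end is 118 mm above the work surface.
- lid (a joint): Screw angle of the lid about the jar's upright axis: 0 loose, grows clockwise seen from above, 1.2 rad = fully home against a hard stop. It starts between 0 and 0.6, turns with light friction (about 0.08 N m), stays where it is left and cannot come off. The lid is an aluminium disc 203 mm across, its top 88 mm and its underside 80 mm above the work surface. At 1.2 the port stands exactly under the guide.
- lid_bar (a point): Centre of the black grip bar on top of the lid, on the jar's axis, 146 mm above the work surface: 52 mm long along its x axis, 16 mm wide along its y axis, 32 mm tall (130 to 162 mm above the work surface), on a post 18 mm across. It turns with the lid; its axes are the lid's. Seen from above the lid's port lies 0.6 rad counter-clockwise of the bar's x axis.
- lid_port (a point): Centre of the upper rim of the lid's port, an upright steel bushing through the lid 78 mm from the jar's axis: 100 mm above the work surface, funnel 26 mm across at the top narrowing over 8 mm to a bore of 16 mm, 20 mm long. Turns with the lid.
- post: Fixed parking post for the probe: upright steel tube on a round foot 72 mm across; top rim 134 mm above the work surface, bore 14 mm, 30 mm over its collar. Origin on its axis at the work surface.
- probe: Loose dip probe, 0.12 kg, hanging upright in the post with its shoulder on the post's rim: a grey round handle 22 mm across and 75 mm long above a steel stem 10 mm across and 120 mm long with a tapered tip. Origin at the shoulder (centre of the handle's lower end, where the stem begins), z up along the handle.
- probe_tip (a point): The lower tip of the probe's stem, 120 mm below the shoulder.
- flask: Bystander: conical glass flask, 63 mm across, 109 mm tall, origin under its centre. Leave alone.
- small_bottle: Bystander: small glass bottle with a screw cap, 46 mm across, 86 mm tall, origin under its centre. Leave alone.
- dish: Bystander: flat round culture dish, 63 mm across, 15 mm tall, origin under its centre. Leave alone.
- marker: Bystander: marker pen lying down, 140 mm long, 18 mm high, origin under its centre. Leave alone.
- tape: Bystander: roll of tape lying flat, 64 mm across, 18 mm high, origin under its centre. Leave alone.
Things that resemble listed ones, but are neither listed nor needed, are in the scene too. Several things have the shape of the probe; the one meant has the colours described above.

How it is judged:
On the way, in this order (a step that is already met when the one before it is completed fails the run):
1. the lid is screwed fully home (value of joint lid above 1.14 rad), for 0.2 s.
2. the probe's tip has entered the guide's bore (z of probe_tip in the frame of guide_mouth below -0.015 m and horizontal distance between probe_tip and guide_mouth below 0.008 m), for 0.05 s.
3. the probe spans the guide and the lid's port (z of probe_tip in the frame of station below 0.068 m and horizontal distance between probe_tip and lid_port below 0.01 m and horizontal distance between probe and guide_mouth below 0.01 m), for 0.2 s.
At the end, for the whole second after the job is handed in: The lid is home (joint above 1.14 of 1.2 rad); the probe stands upright (within 0.1 rad) through both the guide and the lid's port, its tip at least 12 mm below the lid's underside, its handle's shoulder at least 3 mm above the guide's rim, held still by the fingers, on nothing else (all of step 3 and value of joint lid above 1.14 rad and z of probe in the frame of guide_mouth above 0.003 m and angle between probe's own z axis and vertical below 0.1 rad and contact force between the fingers and probe above 1 N and linear speed of probe below 0.02 m/s); the arm keeps its last pose, push and grip.
It fails at once if a bystander was pushed away or knocked over (distance of any of flask, small_bottle, dish, marker, tape from where it was at the start of the episode above 0.03 m or angle between any of flask, small_bottle's own z axis and vertical above 0.6 rad).
It also fails if it takes over 54 s, if anything falls off the work surface, if the arm or the gripper's body presses on something with over 40 N, if the wrist force passes 120 N, or if a joint passes its speed limit or range.

### The arm

A 7-joint arm with a two-finger parallel gripper is mounted at the origin on a cart in front of the work surface, level with it; the furniture and walls round the work are solid. World frame = base frame: x ahead of the robot, y to its left, z up, the work surface at z = 0. Lengths are in m, angles in rad, forces in N, time in s.
With the tool pointing down it reaches from about 0.4 to 0.85 m from the base axis. Payload 10.4 kg.
Tool frame: the origin (TCP) lies midway between the tips of the shut fingers; the grasp point (between the pads) lies 19 mm behind it; z points along the fingers, y is the line along which they close (so a half turn about z gives the same grasp; the last joint's range is limited). The gripper opens to 87 mm and grips with 3 to 60 N. Pads are 19 mm wide; open, the fingers measure 117 mm over their backs; the gripper's body (75 mm by 190 mm) begins 51 mm behind the grasp point.
Start: joints at [1.28, 0.332, -0.065, 1.46, 0.022, 1.35, -0.088], TCP at [0.165, -0.603, 0.223] pointing down, gripper open.
Joint ranges: [-2.6, 2.6], [-0.5, 2.12], [-1.47, 1.34], [0.16, 2.42], [-1.27, 4.41], [0.06, 2.06], [-2.6, 2.6]. Speed limits (rad/s): [2.22, 2.22, 2.79, 2.79, 3.14, 3.14, 3.14].

### API

Orientations are given as a unit quaternion [x, y, z, w].
In Python, from bench import sensors, eyes, order gives the robot as it stands.
- The arm moves only by the tool arm_command, never from a script. Its argument "steps" is a list of rows, each an object with "rot": the turn, a rotation vector about the world's x, y, z in degrees, a list of three; "slide": the shift along the world's x, y, z in m, a list of three; "grip": the opening, from 0 (shut) to 1 (fully open). A call has exactly 8 rows; each row shifts and turns the commanded pose from where the row before left it; what a row does not reach is not made up. A row lasts 1/8 s, in which the tool goes at most 62.5 mm and 10.7 degrees, less where a joint would pass 70% of its speed; a pose out of reach is approached as far as the arm can. A call with a gripper value outside its range is refused whole. The fingers move at their own pace and stop on an object; "newtons" is the grip in N (left out, the last holds). Time passes only in rows, so rows that do not move let the fingers close, or fill a call up. It gives the time, the measured TCP pose, the force, the opening and the grip force at its end, in the units of the state.
- sensors.read_state(): the state, without advancing time (a new reading comes with each control period).
- eyes.camera(name): name is "scene" or "side" or "wrist"; returns a dict with "pixels" (480x640x3 uint8, red, green, blue), "intrinsics" (3x3 intrinsics, pixels), "pose" (4x4, takes a point from camera to world coordinates). Camera axes: x right, y down, z forward; pixel columns grow to the right and rows downward; lengths in m; the calibration is good to about 2 mm. A picture is of the moment at which its call begins. There is no depth.
- order.close_job(): hands the job in; it is judged then, once.
Trained networks look in a picture, given as the dict that the camera call returned (one of the last four; its "shot" number tells which), for a name from the list of things; names that differ only in an ending like _2 or _b are one class to them, and where a whole thing is asked for, a point or a joint stands for the part that bears it (a point fixed in the world has none). Each returns a list of dicts, best first, with "conf" (0 to 1); they miss things now and then, are a little off and sometimes report something else, mostly with a low value. They report only what shows in the picture. A call takes as long as a camera call. They do not tell look-alikes from the thing itself.
- eyes.look_for(name, picture): "bbox" ([left, top, right, bottom] in pixels, round what is visible of it).
The state is a dict: "time": time; "joint_positions": joint angles; "joint_vel": joint speeds; "joint_torque": joint torques, N m; "ee_pos": TCP position; "eef_rot": TCP orientation; "ft_force": force on the tool from outside, world axes, zero at the start; "torque": the same for the moment, N m; "width": finger opening in m; "grip_force": force on a finger pad.
Only numpy, scipy, OpenCV 4.12 (cv2) and the standard library are available. Lean on these libraries where they do the work, as an engineer would, in place of code of your own. Each camera call takes 0.05 s, during which the arm holds its last target. There are 200 camera calls.

## Working session

There is one attempt and no reset: what is moved stays moved. The work goes in short steps, Python scripts to look and compute and a tool call to move; the robot and the scene stay as the last step left them, time stands still between calls to the robot, and variables do not carry over. Pictures are saved under pics/ and viewed, at most 10 in all, crops included, and the job is handed in when it is done.

Besides the shell and the picture viewer there is one more tool, called after ">>>" as name(argument=value, ...) on one line, values as JSON. arm_command: Moves the arm, as the interface text tells. Its arguments: {"type":"object","properties":{"steps":{"type":"array","items":{"type":"object","properties":{"rot":{"type":"array","items":{"type":"number"}},"slide":{"type":"array","items":{"type":"number"}},"grip":{"type":"number"}}}},"newtons":{"type":"number"}},"required":["steps"]}

```bash
mkdir -p pics
cat > h.py <<'E'
import numpy as np, cv2
from bench import sensors, eyes, order
def proj(p,P):
    T=np.linalg.inv(p['pose']); c=T[:3,:3]@np.asarray(P,float)+T[:3,3]; u=p['intrinsics']@c; return u[:2]/u[2]
def atz(p,uv,z):
    d=p['pose'][:3,:3]@np.linalg.solve(p['intrinsics'],[uv[0],uv[1],1.]); o=p['pose'][:3,3]; return o+d*(z-o[2])/d[2]
def save(p,n): cv2.imwrite('pics/'+n,p['pixels'][:,:,::-1])
E
python3 - <<'E'
from h import *
import pickle
np.set_printoptions(precision=3,suppress=True)
s=sensors.read_state(); print(s['ee_pos'],s['eef_rot'],s['time'],s['width'])
P={n:eyes.camera(n) for n in('scene','side')}
pickle.dump(P,open('P0.pkl','wb'))
for n,p in P.items():
    p['pixels']=np.asarray(p['pixels'])
    save(p,n+'0.png'); print(n,p['pose'][:3,3],p['pose'][:3,2],p['intrinsics'][0])
    for k in('station','lid','lid_bar','lid_port','post','probe','flask','small_bottle','dish','marker','tape'):
        print(k,[(np.round(d['bbox']).astype(int).tolist(),round(d['conf'],2)) for d in eyes.look_for(k,p)][:5])
E
```

```text
[ 0.165 -0.602  0.222] [ 0.991  0.133 -0.    -0.001] 0.0 0.08717888732828885
scene [-0.015  0.91   0.554] [ 0.487 -0.783 -0.388] [439.897   0.    320.133]
station [([277, 213, 371, 290], 0.71)]
lid [([291, 215, 370, 266], 0.88)]
lid_bar [([290, 216, 367, 265], 0.72)]
lid_port [([293, 213, 368, 266], 0.79), ([181, 289, 210, 344], 0.31)]
post [([263, 271, 295, 331], 0.67), ([275, 214, 373, 293], 0.5)]
probe [([330, 240, 340, 325], 0.83), ([300, 227, 311, 308], 0.75), ([271, 233, 283, 271], 0.61)]
flask [([182, 290, 209, 345], 0.68), ([272, 235, 284, 273], 0.15)]
small_bottle []
dish [([217, 308, 246, 326], 0.64)]
marker [([410, 239, 428, 254], 0.49)]
tape [([299, 331, 332, 361], 0.74)]
side [ 0.499 -0.955  0.762] [-0.004  0.838 -0.546] [471.554   0.    316.789]
station [([293, 236, 394, 318], 0.87), ([305, 196, 328, 238], 0.27)]
lid [([288, 237, 372, 293], 0.92)]
lid_bar [([289, 235, 374, 296], 0.73), ([304, 195, 329, 239], 0.33)]
lid_port [([288, 240, 371, 295], 0.7)]
post [([303, 193, 329, 238], 0.68)]
probe [([309, 190, 317, 243], 0.78), ([312, 170, 319, 187], 0.75), ([274, 180, 285, 246], 0.7)]
flask [([339, 180, 360, 216], 0.87)]
small_bottle [([328, 346, 353, 391], 0.85)]
dish [([338, 214, 357, 232], 0.62)]
marker [([255, 355, 266, 412], 0.69), ([304, 194, 330, 239], 0.27)]
tape [([269, 221, 288, 232], 0.48)]
```

Run:
```python
from h import *
import pickle
P=pickle.load(open('P0.pkl','rb'))
a=np.asarray(P['scene']['pixels'])[200:365,170:440]; b=np.asarray(P['side']['pixels'])[160:415,235:415]
a=cv2.resize(a,(800,489),interpolation=cv2.INTER_CUBIC); cv2.imwrite('pics/a.png',a[:,:,::-1])
b=cv2.resize(b,(423,600),interpolation=cv2.INTER_CUBIC); cv2.imwrite('pics/b.png',b[:,:,::-1])
```

```text
(no output)
```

View pics/a.png

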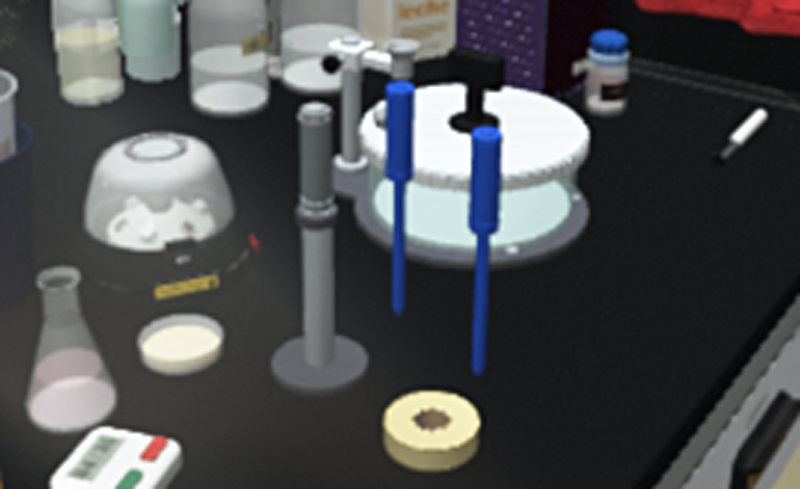

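View pics/b.png

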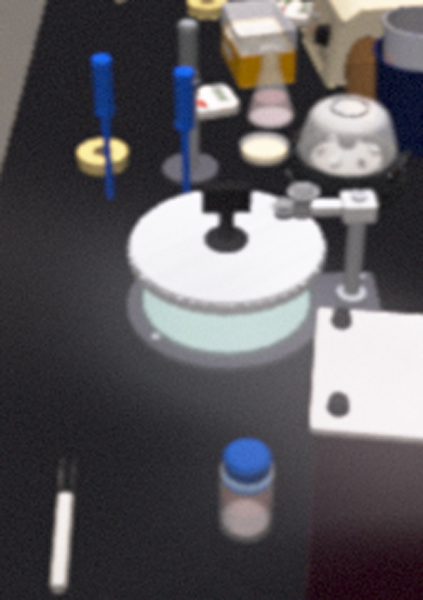

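The grey-handled probe is at crop a (315,108–370), seated in the post, which is scene pixel (276,236). The two blue look-alikes are at crop a (400,88) and (486,133), with the wrong colour and no post. Crop b confirms this: grey at (188,25), blue at (183,72) and (102,58). The guide is at a (402,45) / b (303,188), and the bar at a (478,70) / b (226,200).

Run:
```python
from h import *
import pickle
np.set_printoptions(precision=3,suppress=True)
P=pickle.load(open('P0.pkl','rb')); S,D=P['scene'],P['side']
A=lambda u,v:(170+u*.3375,200+v*.3375); B=lambda u,v:(235+u*.4255,160+v*.425)
def two(n,a,b,z):
    print(n,atz(S,A(*a),z),atz(D,B(*b),z))
two('bar',(479,70),(227,200),.146)
two('probe top',(316,108),(188,25),.209)
two('guide',(402,46),(303,187),.148)
two('pillar',(349,42),(358,197),.142)
two('blue1',(400,88),(183,72),.195)
two('blue2',(486,133),(102,58),.195)
print('blue tips',atz(S,A(398,310),0),atz(D,B(186,192),0),atz(S,A(478,370),0),atz(D,B(110,197),0))
two('flask',(70,410),(271,115),.0)
two('tape',(432,440),(103,160),.0)
two('dish',(180,350),(264,152),.005)
two('postfoot',(320,362),(190,168),.0)
print('bottle',atz(D,B(247,525),0)); print('white bowl top',atz(D,B(348,105),.09)); 
for n,p,q in(('S',S,[A(455,70),A(502,70),A(358,135),A(590,135)]),('D',D,[B(203,200),B(250,200),B(128,250),B(326,250)])):
    print(n,[atz(p,x,z)[:2] for x,z in zip(q,(.146,.146,.088,.088))])
```

```text
bar [ 0.52  -0.005  0.146] [ 0.529 -0.021  0.146]
probe top [0.491 0.263 0.209] [0.492 0.263 0.209]
guide [ 0.606 -0.011  0.148] [ 0.608 -0.002  0.148]
pillar [ 0.661 -0.005  0.142] [ 0.663 -0.013  0.142]
blue1 [0.485 0.171 0.195] [0.486 0.168 0.195]
blue2 [0.391 0.205 0.195] [0.392 0.206 0.195]
blue tips [0.489 0.164 0.   ] [0.485 0.22  0.   ] [0.393 0.2   0.   ] [0.39  0.211 0.   ]
flask [0.604 0.403 0.   ] [0.605 0.416 0.   ]
tape [0.376 0.289 0.   ] [0.375 0.301 0.   ]
dish [0.587 0.31  0.005] [0.589 0.307 0.005]
postfoot [0.496 0.258 0.   ] [0.491 0.277 0.   ]
bottle [ 0.538 -0.309  0.   ]
white bowl top [0.691 0.277 0.09 ]
S [array([0.538, 0.007]), array([ 0.504, -0.017]), array([0.601, 0.063]), array([ 0.434, -0.055])]
D [array([ 0.505, -0.021]), array([ 0.553, -0.022]), array([ 0.427, -0.025]), array([ 0.631, -0.03 ])]
```

>>> arm_command(steps=[{"slide":[0.029,0.047,0.013],"grip":1},{"slide":[0.029,0.047,0.013],"grip":1},{"slide":[0.029,0.047,0.013],"grip":1},{"slide":[0.029,0.047,0.013],"grip":1},{"slide":[0.029,0.047,0.013],"grip":1},{"slide":[0.029,0.047,0.013],"grip":1},{"slide":[0.029,0.047,0.013],"grip":1},{"slide":[0.029,0.047,0.013],"grip":1}], newtons=30)

```text
schema error: expected keys rot, slide, grip
```

>>> arm_command(steps=[{"slide":[0.026,0.043,0],"grip":1},{"slide":[0.026,0.043,0],"grip":1},{"slide":[0.026,0.043,0],"grip":1},{"slide":[0.026,0.043,0],"grip":1},{"slide":[0.026,0.043,0],"grip":1},{"slide":[0,0,0],"grip":1},{"slide":[0,0,0],"grip":1},{"slide":[0,0,0],"grip":1}])

```text
schema error: expected keys rot, slide, grip
```

Run:
```python
from h import *
import pickle
np.set_printoptions(precision=3,suppress=True)
s=sensors.read_state(); print(s['ee_pos'],s['eef_rot'],s['time'],s['joint_positions'],s['ft_force'])
p=eyes.camera('wrist'); p['pixels']=np.asarray(p['pixels']); save(p,'w1.png'); pickle.dump(p,open('w1.pkl','wb')); print(p['pose'],p['intrinsics'])
for k in('lid_bar','lid_port','lid'): print(k,[(np.round(d['bbox']).astype(int).tolist(),round(d['conf'],2)) for d in eyes.look_for(k,p)][:3])
for q in([.607,-.007,.148],[.527,-.012,.162]): print(proj(p,q))
```

```text
[ 0.165 -0.603  0.223] [ 0.991  0.134 -0.     0.   ] 1.2 [ 1.28   0.332 -0.065  1.46   0.022  1.35  -0.088] [ 0.42  -0.19   0.028]
[[ 0.267 -0.918 -0.292  0.248]
 [-0.964 -0.255 -0.081 -0.581]
 [ 0.     0.303 -0.953  0.385]
 [ 0.     0.     0.     1.   ]] [[367.869   0.    316.165]
 [  0.    367.869 237.23 ]
 [  0.      0.      1.   ]]
lid_bar []
lid_port []
lid []
[-1928.359 -2450.207]
[-1726.164 -1782.177]
```

View pics/w1.png

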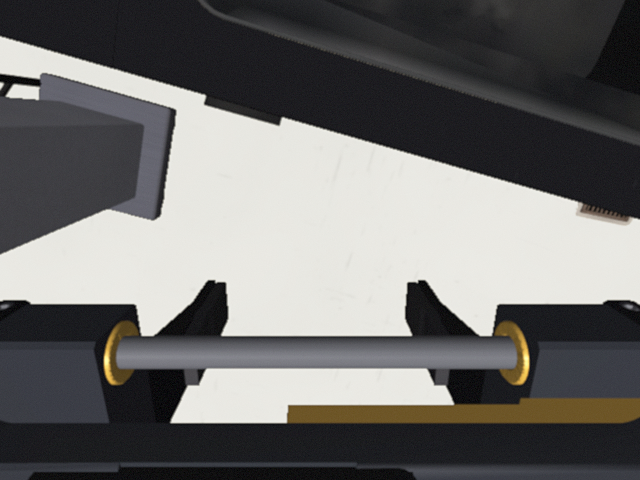

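The moves were refused because every row needs "rot", so this picture still shows the start pose: floor and cart edge, with the fingers at (205,330) and (430,330). I'm re-sending with all keys.

>>> arm_command(steps=[{"rot":[0,0,0],"slide":[0.029,0.047,0.013],"grip":1},{"rot":[0,0,0],"slide":[0.029,0.047,0.013],"grip":1},{"rot":[0,0,0],"slide":[0.029,0.047,0.013],"grip":1},{"rot":[0,0,0],"slide":[0.029,0.047,0.013],"grip":1},{"rot":[0,0,0],"slide":[0.029,0.047,0.013],"grip":1},{"rot":[0,0,0],"slide":[0.029,0.047,0.013],"grip":1},{"rot":[0,0,0],"slide":[0.029,0.047,0.013],"grip":1},{"rot":[0,0,0],"slide":[0.029,0.047,0.013],"grip":1}], newtons=30)

```text
time: 2.4
ee_pos: [0.3981, -0.2251, 0.3273]
eef_rot: [0.991, 0.133, 0.0, 0.0]
ft_force: [1.2, -0.7, 0.1]
width: 0.0871
grip_force: 0.0
```

>>> arm_command(steps=[{"rot":[0,0,0],"slide":[0.026,0.043,0],"grip":1},{"rot":[0,0,0],"slide":[0.026,0.043,0],"grip":1},{"rot":[0,0,0],"slide":[0.026,0.043,0],"grip":1},{"rot":[0,0,0],"slide":[0.026,0.043,0],"grip":1},{"rot":[0,0,0],"slide":[0.026,0.043,0],"grip":1},{"rot":[0,0,0],"slide":[0,0,0],"grip":1},{"rot":[0,0,0],"slide":[0,0,0],"grip":1},{"rot":[0,0,0],"slide":[0,0,0],"grip":1}])

```text
time: 3.4
ee_pos: [0.5271, -0.0131, 0.3267]
eef_rot: [0.991, 0.132, -0.0, 0.0]
ft_force: [-0.4, 0.0, 0.3]
width: 0.0869
grip_force: 0.0
```

Run:
```python
from h import *
import pickle
np.set_printoptions(precision=3,suppress=True)
s=sensors.read_state(); print(s['ee_pos'],s['eef_rot'],s['time'],s['joint_positions'],s['ft_force'])
p=eyes.camera('wrist'); p['pixels']=np.asarray(p['pixels']); save(p,'w2.png'); pickle.dump(p,open('w2.pkl','wb')); print(p['pose'])
for k in('lid_bar','lid_port','lid'): print(k,[(np.round(d['bbox']).astype(int).tolist(),round(d['conf'],2)) for d in eyes.look_for(k,p)][:3])
for q in([.607,-.007,.148],[.527,-.012,.162]): print(proj(p,q))
```

```text
[ 0.527 -0.013  0.327] [ 0.991  0.132 -0.     0.   ] 3.4 [ 0.577  0.135 -0.704  1.513  0.088  1.526 -1.432] [-0.416  0.034  0.344]
[[ 0.265 -0.919 -0.292  0.61 ]
 [-0.964 -0.252 -0.081  0.009]
 [ 0.001  0.303 -0.953  0.489]
 [ 0.     0.     0.     1.   ]]
lid_bar [([225, 101, 408, 281], 0.61)]
lid_port [([221, 99, 408, 284], 0.76)]
lid [([227, 100, 405, 282], 0.79)]
[331.94  128.626]
[313.631 218.008]
```

View pics/w2.png

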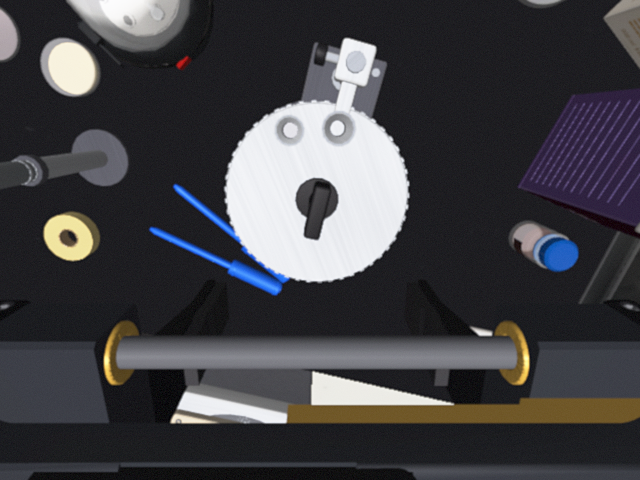

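This view shows the lid at (316,190), the bar running (321,185)→(313,236), the port at (290,129) and the guide at (338,127) on the pillar arm. The blue look-alikes now lie flat by the jar at (180,190)–(280,290). Next I compute the angles.

Run:
```python
from h import *
import pickle
np.set_printoptions(precision=4,suppress=True)
p=pickle.load(open('w2.pkl','rb')); im=p['pixels']
g=im.mean(2); 
# bar: dark pixels within lid
m=(g<60).astype(np.uint8); m[:, :285]=0; m[:,350:]=0; m[:165]=0; m[250:]=0
n,l,st,c=cv2.connectedComponentsWithStats(m); print(st[1:],c[1:])
# lid outline
w=((g>150)).astype(np.uint8); n,l,st,c=cv2.connectedComponentsWithStats(w[90:290,215:415]); i=1+np.argmax(st[1:,4]); print(st[i])
cs,_=cv2.findContours((l==i).astype(np.uint8),0,1); k=max(cs,key=cv2.contourArea)
h=cv2.convexHull(k)[:,0]+[215,90]; P=np.array([atz(p,q,.086)[:2] for q in h if q[1]>140 or q[0]<300])
from scipy.optimize import least_squares
f=least_squares(lambda x:np.hypot(*(P-x[:2]).T)-x[2],[.52,-.01,.1],loss='soft_l1',f_scale=.002); print('lid',f.x)
print('port',atz(p,(290,129),.1),'guide',atz(p,(338,126.5),.148),'pillar',atz(p,(356,61),.142))
print('bar ends',atz(p,(322,184),.162),atz(p,(313,238),.146))
crop=cv2.resize(im[90:260,260:400],(700,595*700//490) if 0 else (490,595),interpolation=cv2.INTER_CUBIC); cv2.imwrite('pics/w2c.png',crop[:,:,::-1])
```

```text
[[313 179   1   1   1]
 [316 179   6   1   6]
 [298 180  39  59 712]
 [333 188   1   1   1]
 [334 190   2   4   4]
 [297 194   1   1   1]
 [297 196   1   3   3]
 [297 201   1   2   2]
 [331 206   2   1   2]
 [320 208   1   1   1]
 [317 213   1   1   1]] [[313.     179.    ]
 [318.5    179.    ]
 [317.4775 209.0604]
 [333.     188.    ]
 [334.75   191.5   ]
 [297.     194.    ]
 [297.     197.    ]
 [297.     201.5   ]
 [331.5    206.    ]
 [320.     208.    ]
 [317.     213.    ]]
[    0     0   194   192 24278]
lid [ 0.5307 -0.0132  0.1025]
port [0.5949 0.0318 0.1   ] guide [ 0.6102 -0.0117  0.148 ] pillar [ 0.666  -0.0117  0.142 ]
bar ends [ 0.5592 -0.011   0.162 ] [ 0.5033 -0.0177  0.146 ]
```

View pics/w2c.png

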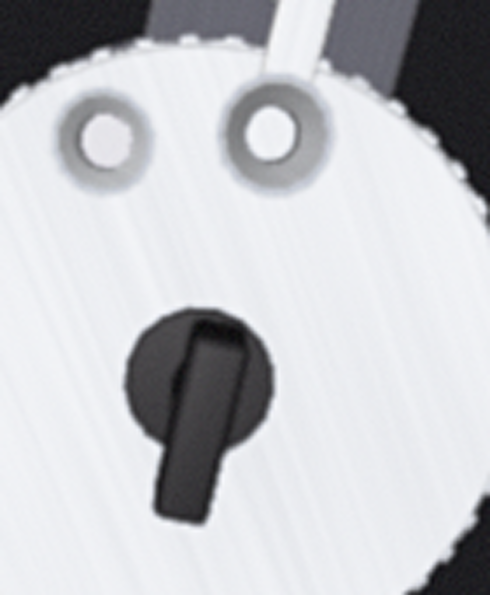

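Run:
```python
from h import *
import pickle
np.set_printoptions(precision=4,suppress=True)
p=pickle.load(open('w2.pkl','rb')); C=lambda u,v:(260+u/3.5,90+v/3.5)
a=atz(p,C(216,346),.162);b=atz(p,C(180,517),.162); d=a-b; print('bar',a,b,(a+b)/2,np.linalg.norm(d),np.arctan2(d[1],d[0]))
po=atz(p,C(103,141),.1);g=atz(p,C(276,134),.148);pi=atz(p,(356,61),.142); print(po,g,pi)
c=(a+b)/2
for ax in(c[:2],np.array([.5307,-.0132])):
  for q in(po,g,pi): e=q[:2]-ax; print(np.hypot(*e),np.arctan2(e[1],e[0]))
```

```text
bar [ 0.5549 -0.0119  0.162 ] [ 0.5081 -0.015   0.162 ] [ 0.5315 -0.0135  0.162 ] 0.04691700910356014 0.0665861239182437
[0.5936 0.032  0.1   ] [ 0.6089 -0.0129  0.148 ] [ 0.666  -0.0117  0.142 ]
0.07691452524888952 0.6324421235799144
0.07738267312041044 0.007727207833151918
0.13451156966422748 0.012724317160406161
0.07743755024256324 0.6234637525821289
0.07821144469104499 0.0044045811684119765
0.13533885808671564 0.01077363449899195
```

The lid axis is at (0.531, −0.013), the lid angle is about 0.58 and the bar's yaw is about 2–3°. Descending onto the bar.

>>> arm_command(steps=[{"rot":[0,0,-6],"slide":[0.004,0,-0.03],"grip":1},{"rot":[0,0,-6.5],"slide":[0,0,-0.045],"grip":1},{"rot":[0,0,0],"slide":[0,0,-0.04],"grip":1},{"rot":[0,0,0],"slide":[0,0,-0.04],"grip":1},{"rot":[0,0,0],"slide":[0,0,-0.03],"grip":1},{"rot":[0,0,0],"slide":[0,0,-0.01],"grip":1},{"rot":[0,0,0],"slide":[0,0,0],"grip":0.1},{"rot":[0,0,0],"slide":[0,0,0],"grip":0}], newtons=30)

```text
time: 4.6
ee_pos: [0.5322, -0.0117, 0.133]
eef_rot: [1.0, 0.025, 0.001, 0.0]
ft_force: [0.4, 1.1, -0.3]
width: 0.0742
grip_force: 0.0
```

>>> arm_command(steps=[{"rot":[0,0,0],"slide":[0,0,0],"grip":0},{"rot":[0,0,0],"slide":[0,0,0],"grip":0},{"rot":[0,0,0],"slide":[0,0,0],"grip":0},{"rot":[0,0,0],"slide":[0,0,0],"grip":0},{"rot":[0,0,-6],"slide":[0,0,0],"grip":0},{"rot":[0,0,-6],"slide":[0,0,0],"grip":0},{"rot":[0,0,-6],"slide":[0,0,0],"grip":0},{"rot":[0,0,-6],"slide":[0,0,0],"grip":0}])

```text
time: 5.6
ee_pos: [0.5309, -0.014, 0.1314]
eef_rot: [0.983, -0.186, -0.0, 0.001]
ft_force: [-3.1, -7.0, 1.7]
width: 0.0161
grip_force: 29.0
```

>>> arm_command(steps=[{"rot":[0,0,-5],"slide":[0,0,0],"grip":0},{"rot":[0,0,-4],"slide":[0,0,0],"grip":0},{"rot":[0,0,-3],"slide":[0,0,0],"grip":0},{"rot":[0,0,-1.5],"slide":[0,0,0],"grip":0},{"rot":[0,0,-1],"slide":[0,0,0],"grip":0},{"rot":[0,0,-0.5],"slide":[0,0,0],"grip":0},{"rot":[0,0,0],"slide":[0,0,0],"grip":0},{"rot":[0,0,0],"slide":[0,0,0],"grip":0}])

```text
time: 6.6
ee_pos: [0.5305, -0.0144, 0.1314]
eef_rot: [0.95, -0.311, -0.001, 0.002]
ft_force: [-5.7, -8.9, 4.0]
width: 0.0162
grip_force: 29.6
```

Run:
```python
from h import *
np.set_printoptions(precision=4,suppress=True)
s=sensors.read_state(); print(s['ee_pos'],s['joint_positions'],s['ft_force'],s['torque']); r=s['eef_rot']; print(np.degrees(2*np.arctan2(r[1],r[0])))
```

```text
[ 0.5305 -0.0144  0.1314] [ 0.4564  0.2527 -0.5857  1.7972  0.1561  1.1398 -2.384 ] [-5.692  -8.9017  3.9655] [-1.7485  1.2491  0.3208]
-36.2503158323248
```

Torque is only beginning to rise, so I push a little further to be sure of the stop.

>>> arm_command(steps=[{"rot":[0,0,-1],"slide":[0,0,0],"grip":0},{"rot":[0,0,-1],"slide":[0,0,0],"grip":0},{"rot":[0,0,-1],"slide":[0,0,0],"grip":0},{"rot":[0,0,-1],"slide":[0,0,0],"grip":0},{"rot":[0,0,0],"slide":[0,0,0],"grip":0},{"rot":[0,0,0],"slide":[0,0,0],"grip":0},{"rot":[0,0,0],"slide":[0,0,0],"grip":0},{"rot":[0,0,0],"slide":[0,0,0],"grip":0}])

```text
time: 7.6
ee_pos: [0.5306, -0.0145, 0.1315]
eef_rot: [0.939, -0.344, -0.0, 0.002]
ft_force: [-4.5, -9.4, 4.4]
width: 0.017
grip_force: 33.1
```

Run:
```python
from h import *
np.set_printoptions(precision=4,suppress=True)
s=sensors.read_state(); print(s['ee_pos'],s['joint_positions'],s['ft_force'],s['torque']); r=s['eef_rot']; print(np.degrees(2*np.arctan2(r[1],r[0])))
```

```text
[ 0.5306 -0.0145  0.1315] [ 0.4488  0.2513 -0.5771  1.7975  0.1538  1.1392 -2.4511] [-4.4511 -9.4171  4.4394] [-1.9003  1.1027  0.9614]
-40.1904213791975
```

The lid is against the hard stop: torque is rising to 1 N·m and the bar is twisting in the pads. Now release, lift and go over to the probe.

>>> arm_command(steps=[{"rot":[0,0,0],"slide":[0,0,0],"grip":1},{"rot":[0,0,0],"slide":[0,0,0],"grip":1},{"rot":[0,0,0],"slide":[0,0,0],"grip":1},{"rot":[0,0,0],"slide":[0,0,0.03],"grip":1},{"rot":[0,0,0],"slide":[0,0,0.05],"grip":1},{"rot":[0,0,10],"slide":[0,0,0.05],"grip":1},{"rot":[0,0,10],"slide":[0,0,0.05],"grip":1},{"rot":[0,0,10],"slide":[0,0,0.02],"grip":1}])

```text
time: 8.6
ee_pos: [0.5322, -0.0112, 0.3348]
eef_rot: [0.996, -0.085, 0.002, -0.0]
ft_force: [0.0, 0.3, -1.4]
width: 0.0846
grip_force: 0.0
```

>>> arm_command(steps=[{"rot":[0,0,10],"slide":[-0.006,0.046,0],"grip":1},{"rot":[0,0,10],"slide":[-0.006,0.046,0],"grip":1},{"rot":[0,0,10],"slide":[-0.007,0.046,0],"grip":1},{"rot":[0,0,0],"slide":[-0.006,0.046,0],"grip":1},{"rot":[0,0,0],"slide":[-0.007,0.046,0],"grip":1},{"rot":[0,0,0],"slide":[-0.007,0.046,0],"grip":1},{"rot":[0,0,0],"slide":[0,0,0],"grip":1},{"rot":[0,0,0],"slide":[0,0,0],"grip":1}])

```text
time: 9.6
ee_pos: [0.4925, 0.264, 0.3314]
eef_rot: [0.985, 0.172, -0.0, 0.0]
ft_force: [-0.4, -0.5, -0.2]
width: 0.087
grip_force: 0.0
```

Run:
```python
from h import *
import pickle
np.set_printoptions(precision=4,suppress=True)
s=sensors.read_state(); print(s['ee_pos'],s['time'],s['joint_positions']); r=s['eef_rot']; print(np.degrees(2*np.arctan2(r[1],r[0])))
p=eyes.camera('wrist'); p['pixels']=np.asarray(p['pixels']); pickle.dump(p,open('w3.pkl','wb')); save(p,'w3.png')
for k in('probe','post'): print(k,[(np.round(d['bbox']).astype(int).tolist(),round(d['conf'],2)) for d in eyes.look_for(k,p)][:3])
for q in([.492,.263,.209],[.492,.263,.134],[.493,.263,0],[.609,-.0125,.148]): print(proj(p,q))
```

```text
[0.4925 0.264  0.3314] 9.6 [ 0.1396  0.2462 -0.8609  1.4201  0.1861  1.5597 -1.9326]
19.855691585610998
probe [([374, 216, 477, 318], 0.97), ([347, 255, 461, 318], 0.72), ([300, 200, 329, 243], 0.64)]
post [([290, 162, 344, 216], 0.78)]
[315.562  232.2802]
[315.6438 210.6001]
[315.9845 186.6938]
[628.524  197.9741]
```

View pics/w3.png

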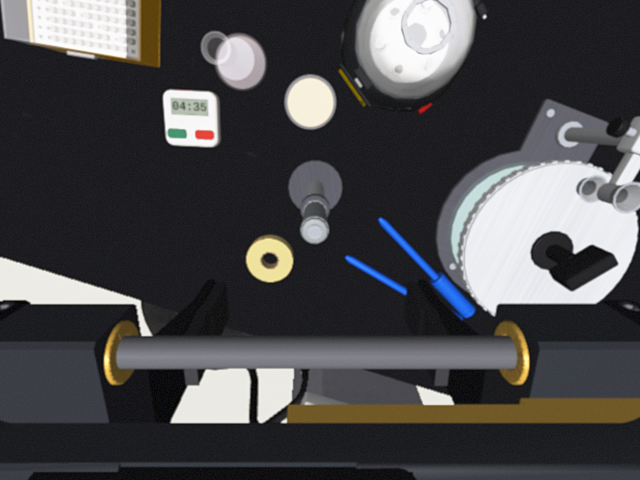

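The probe handle's top is at (314,231) in the grey post, within about 1 mm of the predicted (315.6,232.3). The port at (588,190) shows beside the guide at (625,195), and the blue look-alikes lie at (410,265). Going down on the grey handle.

>>> arm_command(steps=[{"rot":[0,0,0],"slide":[0,0,-0.04],"grip":1},{"rot":[0,0,0],"slide":[0,0,-0.045],"grip":1},{"rot":[0,0,0],"slide":[0,0,-0.045],"grip":1},{"rot":[0,0,0],"slide":[0,0,-0.03],"grip":1},{"rot":[0,0,0],"slide":[0,0,-0.01],"grip":1},{"rot":[0,0,0],"slide":[0,0,0],"grip":0},{"rot":[0,0,0],"slide":[0,0,0],"grip":0},{"rot":[0,0,0],"slide":[0,0,0],"grip":0}], newtons=25)

```text
time: 10.75
ee_pos: [0.4929, 0.2645, 0.1627]
eef_rot: [0.985, 0.172, 0.001, -0.0]
ft_force: [0.4, 0.0, -0.3]
width: 0.0648
grip_force: 0.0
```

>>> arm_command(steps=[{"rot":[0,0,0],"slide":[0,0,0],"grip":0},{"rot":[0,0,0],"slide":[0,0,0],"grip":0},{"rot":[0,0,0],"slide":[0,0,0],"grip":0},{"rot":[0,0,0],"slide":[0,0,0.005],"grip":0},{"rot":[0,0,0],"slide":[0,0,0.02],"grip":0},{"rot":[0,0,0],"slide":[0,0,0.035],"grip":0},{"rot":[0,0,0],"slide":[0,0,0.04],"grip":0},{"rot":[0,0,0],"slide":[0,0,0.04],"grip":0}])

```text
time: 11.75
ee_pos: [0.4922, 0.2643, 0.3043]
eef_rot: [0.985, 0.172, 0.001, -0.0]
ft_force: [0.1, 0.9, -1.3]
width: 0.0211
grip_force: 24.9
```

>>> arm_command(steps=[{"rot":[0,0,0],"slide":[0,0,0.035],"grip":0},{"rot":[0,0,0],"slide":[0.017,-0.04,0],"grip":0},{"rot":[0,0,0],"slide":[0.017,-0.04,0],"grip":0},{"rot":[0,0,0],"slide":[0.017,-0.04,0],"grip":0},{"rot":[0,0,0],"slide":[0.017,-0.04,0],"grip":0},{"rot":[0,0,0],"slide":[0.017,-0.04,0],"grip":0},{"rot":[0,0,0],"slide":[0.017,-0.04,0],"grip":0},{"rot":[0,0,0],"slide":[0.015,-0.036,0],"grip":0}])

```text
time: 12.75
ee_pos: [0.6098, -0.0133, 0.338]
eef_rot: [0.985, 0.172, 0.001, 0.0]
ft_force: [-0.1, 0.9, -0.4]
width: 0.0215
grip_force: 24.9
```

>>> arm_command(steps=[{"rot":[0,0,0],"slide":[0,0,0],"grip":0},{"rot":[0,0,0],"slide":[0,0,0],"grip":0},{"rot":[0,0,0],"slide":[0,0,-0.01],"grip":0},{"rot":[0,0,0],"slide":[0,0,-0.01],"grip":0},{"rot":[0,0,0],"slide":[0,0,0],"grip":0},{"rot":[0,0,0],"slide":[0,0,0],"grip":0},{"rot":[0,0,0],"slide":[0,0,0],"grip":0},{"rot":[0,0,0],"slide":[0,0,0],"grip":0}])

```text
time: 13.75
ee_pos: [0.6095, -0.0117, 0.3168]
eef_rot: [0.985, 0.172, 0.0, 0.0]
ft_force: [-1.0, 0.1, -0.8]
width: 0.0214
grip_force: 24.9
```

Run:
```python
from h import *
import pickle
np.set_printoptions(precision=4,suppress=True)
s=sensors.read_state(); print(s['ee_pos'],s['eef_rot'],s['time'])
P={}
for n in('scene','side','wrist'):
    p=eyes.camera(n); p['pixels']=np.asarray(p['pixels']); P[n]=p
    print(n,[(np.round(d['bbox'],1).tolist(),round(d['conf'],2)) for d in eyes.look_for('probe',p)][:3], proj(p,[.609,-.0125,.148]),proj(p,[.609,-.0125,.168]),proj(p,[.609,-.0125,.288]))
pickle.dump(P,open('P4.pkl','wb'))
o=[]
for n in('scene','side'):
    u,v=proj(P[n],[.609,-.0125,.2]).round().astype(int); print(u,v)
    o.append(cv2.resize(P[n]['pixels'][v-47:v+48,u-31:u+32],(398,600),interpolation=cv2.INTER_CUBIC))
cv2.imwrite('pics/c4.png',np.hstack(o)[:,:,::-1])
```

```text
[ 0.6095 -0.0117  0.3168] [0.985  0.1723 0.0002 0.0001] 13.75
scene [([324.6, 279.4, 381.0, 317.8], 0.75), ([302.3, 138.2, 309.1, 214.0], 0.72), ([309.6, 278.0, 374.0, 306.7], 0.7)] [304.9581 215.1908] [305.0198 208.1524] [305.4073 163.8915]
side [([362.3, 160.5, 372.3, 228.7], 0.71), ([274.9, 266.2, 289.6, 286.5], 0.49), ([267.2, 245.8, 289.5, 287.8], 0.47)] [364.8654 241.7427] [365.2123 234.6373] [367.4455 188.8977]
wrist [([131.9, 271.2, 194.0, 303.5], 0.9), ([154.0, 233.8, 211.2, 284.7], 0.83), ([293.8, 213.3, 343.4, 370.9], 0.8)] [315.4249 217.7435] [315.3884 223.4914] [315.0293 280.0513]
305 197
366 223
```

View pics/c4.png

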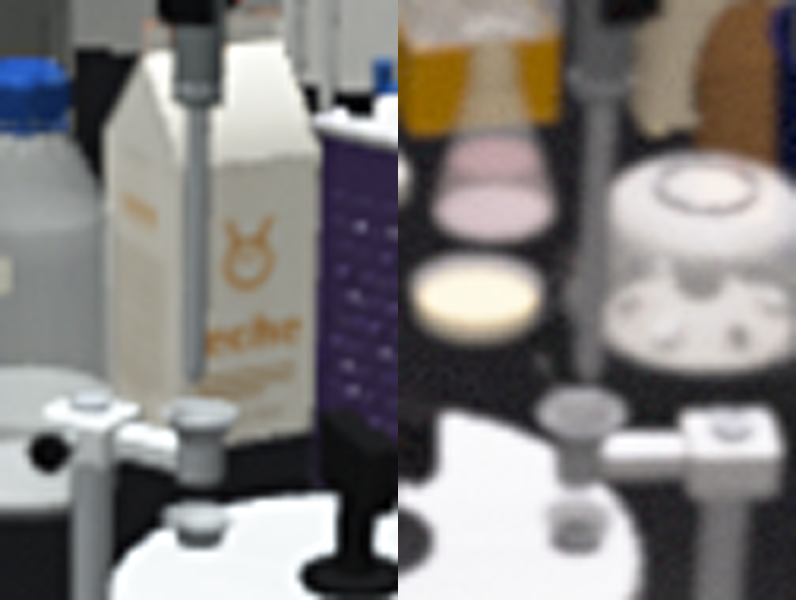

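The crop shows the tip at (195,378) left and (590,380) right. The guide's rim is centred at (203.5,411) and (582.5,412), with the port directly below it at (198,515) and (577,520), so the lid is home. Working out the offset now.

Run:
```python
from h import *
import pickle
from scipy.optimize import least_squares
np.set_printoptions(precision=4,suppress=True)
P=pickle.load(open('P4.pkl','rb')); k=6.317
sc=lambda u,v:np.array([274+u/k,150+v/k]); sd=lambda u,v:np.array([335+(u-398)/k,176+v/k])
tri=lambda a,b:least_squares(lambda X:np.r_[proj(P['scene'],X)-a,proj(P['side'],X)-b],[.6,0,.15])
for n,a,b in(('tip',sc(195,379),sd(590,381)),('guide',sc(203.5,411),sd(582.5,412)),('port',sc(198,514),sd(577,512)),('shoulder',sc(198,103),sd(599,95))):
    f=tri(a,b); print(n,f.x,np.abs(f.fun).max())
```

```text
tip [ 0.6095 -0.0122  0.163 ] 0.08245236157688396
guide [ 0.6066 -0.0133  0.1494] 0.34110752952750545
port [ 0.6069 -0.0111  0.1023] 0.16792123177577878
shoulder [ 0.6081 -0.011   0.282 ] 0.02998292687078674
```

>>> arm_command(steps=[{"rot":[0,0,0],"slide":[-0.002,-0.001,0],"grip":0},{"rot":[0,0,0],"slide":[0,0,-0.008],"grip":0},{"rot":[0,0,0],"slide":[0,0,-0.008],"grip":0},{"rot":[0,0,0],"slide":[0,0,-0.008],"grip":0},{"rot":[0,0,0],"slide":[0,0,-0.008],"grip":0},{"rot":[0,0,0],"slide":[0,0,-0.008],"grip":0},{"rot":[0,0,0],"slide":[0,0,-0.005],"grip":0},{"rot":[0,0,0],"slide":[0,0,0],"grip":0}])

```text
time: 15.05
ee_pos: [0.6073, -0.0128, 0.2712]
eef_rot: [0.985, 0.172, -0.0, -0.0]
ft_force: [0.6, -0.5, -1.7]
width: 0.0216
grip_force: 24.9
```

Free entry, with no contact force. Continuing.

>>> arm_command(steps=[{"rot":[0,0,0],"slide":[0,0,-0.007],"grip":0},{"rot":[0,0,0],"slide":[0,0,-0.007],"grip":0},{"rot":[0,0,0],"slide":[0,0,-0.007],"grip":0},{"rot":[0,0,0],"slide":[0,0,-0.007],"grip":0},{"rot":[0,0,0],"slide":[0,0,-0.007],"grip":0},{"rot":[0,0,0],"slide":[0,0,-0.005],"grip":0},{"rot":[0,0,0],"slide":[0,0,0],"grip":0},{"rot":[0,0,0],"slide":[0,0,0],"grip":0}])

```text
time: 16.05
ee_pos: [0.6075, -0.0127, 0.2318]
eef_rot: [0.985, 0.172, 0.0, 0.0]
ft_force: [0.1, 1.8, -2.0]
width: 0.0215
grip_force: 24.9
```

>>> arm_command(steps=[{"rot":[0,0,0],"slide":[0,0,-0.007],"grip":0},{"rot":[0,0,0],"slide":[0,0,-0.007],"grip":0},{"rot":[0,0,0],"slide":[0,0,-0.007],"grip":0},{"rot":[0,0,0],"slide":[0,0,-0.007],"grip":0},{"rot":[0,0,0],"slide":[0,0,-0.005],"grip":0},{"rot":[0,0,0],"slide":[0,0,0],"grip":0},{"rot":[0,0,0],"slide":[0,0,0],"grip":0},{"rot":[0,0,0],"slide":[0,0,0],"grip":0}])

```text
time: 17.05
ee_pos: [0.6076, -0.0127, 0.1989]
eef_rot: [0.985, 0.172, 0.0, 0.0]
ft_force: [0.4, -0.0, -0.8]
width: 0.0212
grip_force: 24.9
```

Run:
```python
from h import *
s=sensors.read_state(); print(s['ee_pos'],s['eef_rot'],s['ft_force'],s['grip_force'])
o=[]
for n in('scene','side'):
    p=eyes.camera(n); im=np.asarray(p['pixels'])
    u,v=proj(p,[.607,-.0125,.15]).round().astype(int); print(u,v,proj(p,[.607,-.0125,.168])-[u,v])
    o.append(cv2.resize(im[v-40:v+41,u-27:u+28],(400,589),interpolation=cv2.INTER_CUBIC))
cv2.imwrite('pics/c5.png',np.hstack(o)[:,:,::-1])
```

```text
[ 0.6075678  -0.01270633  0.19887871] [9.85047220e-01 1.72284340e-01 2.71191184e-04 8.41076692e-05] [ 0.43141124 -0.03082705 -0.81846776] 24.8925302491989
306 215 [-0.36066389 -6.70317167]
364 241 [ 0.36493307 -6.34997326]
```

View pics/c5.png

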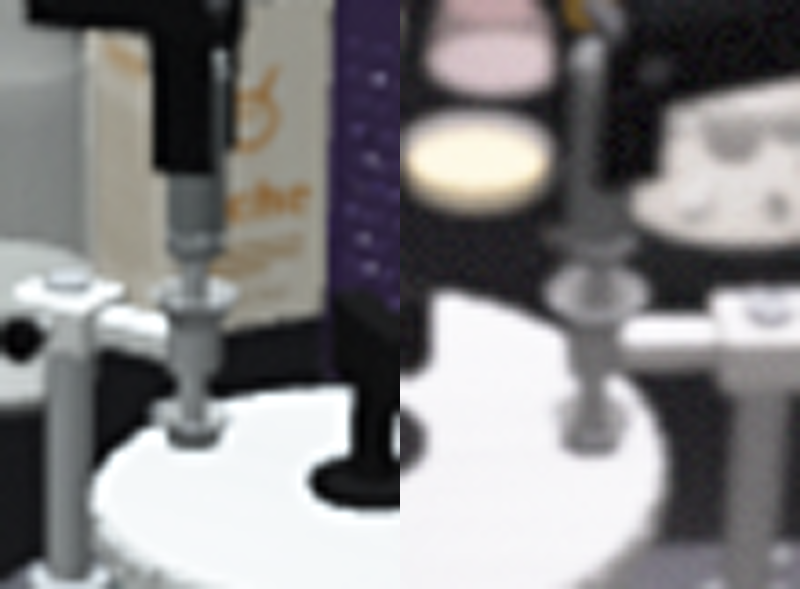

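The stem passes through the guide at (197,295) and into the port at (190,420) in the left crop. The shoulder at (195,253) stands about 15 mm above the rim, so the tip is at z ≈ 0.045. It is held at 25 N with no load on it, so I'm handing in.

```bash
python3 -c "
from bench import order
print(order.close_job())"
```

```text
the job is handed in; nothing more can be done
None
```

I screwed the lid home against its stop and handed the job in with the grey probe held upright through the guide and port, its tip about 45 mm above the work surface and its handle about 15 mm above the guide's rim. No verdict came back, and I saw no bystander moved.

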